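Hold a new cleaver handle against its bolster for riveting

ROBOT

A 6-joint arm with a two-finger parallel gripper is mounted at the origin on the work surface. World frame = base frame: x ahead of the robot, y to its left, z up, the work surface at z = 0. Lengths are in m, angles in rad, forces in N, time in s.
With the tool pointing down it reaches from about 0.25 to 0.775 m from the base axis. Payload 4 kg.
Tool frame: the origin (TCP) lies midway between the tips of the shut fingers; the grasp point (between the pads) lies 19 mm behind it (robot.hold_point_z is the distance from the TCP to the grasp point, in m); z points along the fingers, y is the line along which they close (so a half turn about z gives the same grasp; the last joint's range is limited). The gripper opens to 94 mm and grips with 3 to 60 N. Pads are 16 mm wide; open, the fingers measure 119 mm over their backs; the gripper's body (75 mm by 177 mm) begins 78 mm behind the grasp point.
Start: joints at [1.119, 0.087, 1.371, -0, 1.684, -0.103], TCP at [0.188, 0.517, 0.206] pointing down, gripper open.
Joint ranges: [-3.1, 3.1], [-0.76, 2.03], [0.27, 2.55], [-1.08, 4.22], [0.17, 2.65], [-2.57, 2.57]. Speed limits (rad/s): [2.79, 2.79, 3.14, 3.14, 3.14, 3.14].

INTERFACE

Orientations are given as [roll, pitch, yaw] about the fixed x, y, z axes, in that order (R = Rz(yaw) Ry(pitch) Rx(roll)).
In Python, from bench import readout, imaging, robot gives the robot as it stands.
- The arm moves only by the tool carry_out, never from a script. Its argument "motion" is text: rows parted by semicolons, each of 7 numbers parted by spaces: the shift along the tool's x, y, z each as a share of 200 mm, from -1 to 1, then the turn, a rotation vector about the tool's x, y, z each as a share of 120 degrees, from -1 to 1, then the opening, from 0 (shut) to 1 (fully open). A call has 1 to 12 rows; each row shifts and turns the commanded pose from where the row before left it, along the tool's axes as they then stand; what a row does not reach is not made up. A row lasts 1/8 s, in which the tool goes at most 62.5 mm and 10.7 degrees, less where a joint would pass 70% of its speed; a pose out of reach is approached as far as the arm can. A call with a number of a shift or a turn outside -1 to 1 is refused whole. A call with a gripper value outside its range is refused whole. The fingers move at their own pace and stop on an object; the grip force is fixed at half the most. Time passes only in rows, so rows that do not move let the fingers close. It gives the time, the measured TCP pose, the force, the opening and the grip force at its end, in the units of the state.
- readout.get_obs(): the state, without advancing time (a new reading comes with each control period).
- imaging.snapshot(name): name is "scene" or "side" or "wrist"; returns a dict with "pixels" (384x512x3 uint8, red, green, blue), "fx", "fy", "cx", "cy" (pixels), "R" (3x3) and "t" (3): a world point X has camera coordinates R X + t. Camera axes: x right, y down, z forward; pixel columns grow to the right and rows downward; lengths in m; the calibration is good to about 2 mm. A picture is of the moment at which its call begins. There is no depth.
- robot.close_job(): hands the job in; it is judged then, once.
The state is a dict: "time": time; "joint_positions": joint angles; "qvel": joint speeds; "joint_torque": joint torques, N m; "tool_pos": TCP position; "ee_rot": TCP orientation; "wrist_force": force on the tool from outside, world axes, zero at the start; "wrist_torque": the same for the moment, N m; "width": finger opening in m; "finger_force": force on a finger pad.
Only numpy, scipy, OpenCV 4.12 (cv2) and the standard library are available. Lean on these libraries where they do the work, as an engineer would, in place of code of your own. Each camera call takes 0.05 s, during which the arm holds its last target. There are 200 camera calls.

TASK

Be my third hand while I rivet a new handle to the cleaver in the fitting jig: take the longer of the two dark wooden handles, lay it on the jig's two wooden rails over the tang, in line with it, square end towards the blade, and press that end flush against the steel bolster. Push steadily with about 10 N, so that the sprung carriage is pushed in to about the middle of its 20 mm travel (pointer between the two black marks), never driving it to its end stop, and finish while still holding the handle and pushing like that: do not let go. Leave the short handle, whetstone, tin and hammer where they are.

Things in the scene. Friction and masses are not known exactly. Their poses are not given: they have to be found in the camera images.
- handle: the LONGER loose dark-wood handle, a bar 120 mm long (x), 26 mm wide (y), 24 mm tall (z), 50 to 110 g, lying flat on the bench. Origin: centre of its underside. Its +x end is cut square, its -x end (butt) is rounded in plan. Pinch it across its width from above.
- handle_front (a point): middle of the lower edge of the handle's square end face (60 mm along +x from the handle's origin)
- short_handle: bystander: the shorter dark-wood handle, same shape, 75 x 26 x 24 mm, origin at the centre of its underside; it and the long one may lie in each other's place
- jig: jig fixed to the bench, steel base 380 x 124 x 12 mm (x -155..+225 in its frame), nowhere over 63 mm tall. Origin at bench level under the bolster face at rest; +x is the pushing direction, towards the blade; z up. Two wooden rails (x -143..-3 mm, each 12 mm wide, centred at y = +-17 mm), tops 34 mm above the bench: the handle rests across both. A fixed bar beside the blade has two black marks.
- cleaver: cleaver lying flat, clamped on the sprung carriage, moving with it along the jig's x. Origin on the bolster's face, on the centre line, at rail-top height; axes as the jig. Bolster: steel block 30 mm wide, from 4 mm below to 24 mm above the rail tops. Blade (176 x 100 x 3 mm, mostly to -y) beyond it in +x; tang, 15 mm wide, back in -x between the rails, 2.5 mm below their tops.
- carriage (a joint): how far the sprung carriage with the cleaver is pushed in along the jig's +x, in m: 0 at rest, end stop at 0.020. The spring gives 1 N per mm, no preload: 10 N at 0.010; it springs back when let go. Its small steel pointer passes the two black marks at 6 and 14 mm.
- whetstone: bystander: loose two-layer grey whetstone 160 x 50 x 28 mm, origin at the centre of its underside
- tin: bystander: loose tin of rivets, 66 mm across, 70 mm tall, origin at the centre of its underside
- hammer: bystander: loose hammer lying along its x, well to the robot's right of the jig
Mind the look-alikes: they are no part of the job. What is shaped like the handle but green or orange is not meant.

How it is judged:
On the way:
1. the long handle lies on the rails, square end flush on the bolster, pressed with 6 to 14 N for one second (contact force between handle and cleaver between 6 and 14 N and value of joint carriage between 0.006 and 0.014 m and x of handle_front in the frame of cleaver between -0.003 and 0.003 m and y of handle_front in the frame of cleaver between -0.005 and 0.005 m and z of handle_front in the frame of cleaver between -0.003 and 0.004 m and angle between handle's own z axis and vertical below 0.06 rad and angle between the x axis of handle and the x axis of jig, either way round below 0.08 rad and contact force between handle and the fingers above 3 N), for 1 s.
At the end, for the whole second after the job is handed in: Through the last second: long handle on the rails (-3/+4 mm, tilt < 0.06 rad), in line (0.08 rad, 5 mm), square end within 3 mm of the bolster, pressing it with 6 to 14 N, carriage 6 to 14 mm in and at rest, fingers on the handle (> 3 N), bystanders within 20 mm of their starts (all of step 1 and velocity of joint carriage between -0.005 and 0.005 m/s and distance of each of short_handle, whetstone, tin, hammer from where it was at the start of the episode below 0.02 m); the arm keeps its last pose, push and grip.
It fails at once if the carriage is driven to its end stop (value of joint carriage above 0.0195 m).
It fails at once if the short handle is disturbed (distance of short_handle from where it was at the start of the episode above 0.02 m).
It fails at once if the whetstone is disturbed (distance of whetstone from where it was at the start of the episode above 0.02 m).
It fails at once if the tin is disturbed (distance of tin from where it was at the start of the episode above 0.02 m).
It fails at once if the hammer is disturbed (distance of hammer from where it was at the start of the episode above 0.02 m).
It also fails if it takes over 42 s, if anything falls off the work surface, if the arm or the gripper's body presses on something with over 40 N, if the wrist force passes 120 N, or if a joint passes its speed limit or range.

## Working session

There is one attempt and no reset: what is moved stays moved. The work goes in short steps, Python scripts to look and compute and a tool call to move; the robot and the scene stay as the last step left them, time stands still between calls to the robot, and variables do not carry over. Pictures are saved under pics/ and viewed, at most 10 in all, crops included, and the job is handed in when it is done.

Besides the shell and the picture viewer there is one more tool, called after "Request:" by a JSON object that holds its "fn" and its "kwargs", one argument or row to a line. carry_out: Moves the arm, as the interface text tells. Its arguments: {"type":"object","properties":{"motion":{"type":"string"}},"required":["motion"]}

```bash
mkdir -p pics; cat > h.py <<'E'
import numpy as np, cv2, json
from bench import readout, imaging, robot
def snap(name,fn):
    s=imaging.snapshot(name); cv2.imwrite(f'pics/{fn}.png',cv2.cvtColor(s['pixels'],cv2.COLOR_RGB2BGR))
    json.dump({k:np.asarray(v).tolist() for k,v in s.items() if k!='pixels'},open(f'pics/{fn}.json','w'))
def cal(fn): return json.load(open(f'pics/{fn}.json'))
def px2w(fn,u,v,z):
    c=cal(fn);R=np.array(c['R']);t=np.array(c['t'])
    d=R.T@np.array([(u-c['cx'])/c['fx'],(v-c['cy'])/c['fy'],1]);o=-R.T@t
    return o+d*(z-o[2])/d[2]
def w2px(fn,X):
    c=cal(fn);p=np.array(c['R'])@X+np.array(c['t']);return np.array([c['fx']*p[0]/p[2]+c['cx'],c['fy']*p[1]/p[2]+c['cy']])
E
python3 - <<'E'
from h import *
for n in ['scene','side','wrist']: snap(n,n+'0')
a=[cv2.imread(f'pics/{n}0.png') for n in ['scene','side']]
cv2.imwrite('pics/both.png',cv2.resize(np.vstack(a),(400,600)))
for n in ['scene0','side0','wrist0']:
    c=cal(n);print(n,-np.array(c['R']).T@np.array(c['t']),c['fx'])
print(readout.get_obs())
E
```

```text
scene0 [1.07205117 0.48221485 0.90440881] 379.72592900682093
side0 [ 0.03980353 -0.69148869  0.97720107] 362.1800006717774
wrist0 [0.11431479 0.5421909  0.38355136] 300.2745228664757
{'time': 0.15, 'joint_positions': array([ 1.11890181e+00,  8.78008192e-02,  1.37187072e+00, -4.73473456e-06,
        1.68360102e+00, -1.03091520e-01]), 'qvel': array([-0.00159078, -0.00335262, -0.00489153, -0.00039684, -0.00051659,
        0.00042887]), 'joint_torque': array([ 1.39044958e-03, -3.40644372e+01, -3.02793038e+01,  7.18467264e-02,
        3.05085490e-02, -9.99196186e-05]), 'tool_pos': array([0.18779652, 0.51650853, 0.20458299]), 'ee_rot': array([-3.13992118e+00, -1.68197256e-04,  2.79278898e+00]), 'wrist_force': array([0.46554339, 1.21906971, 0.62444214]), 'wrist_torque': array([ 0.02066012,  0.03506574, -0.03642423]), 'finger_force': 0.0, 'width': 0.09403327210999854}
```

View pics/scene0.png

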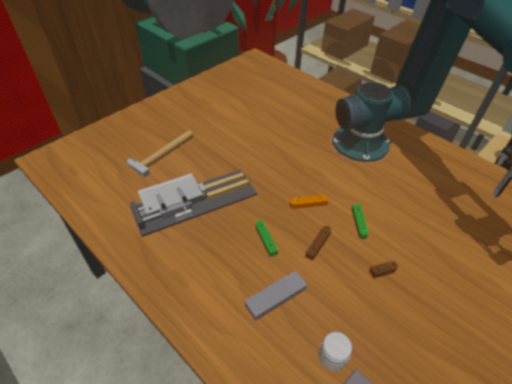

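View pics/side0.png

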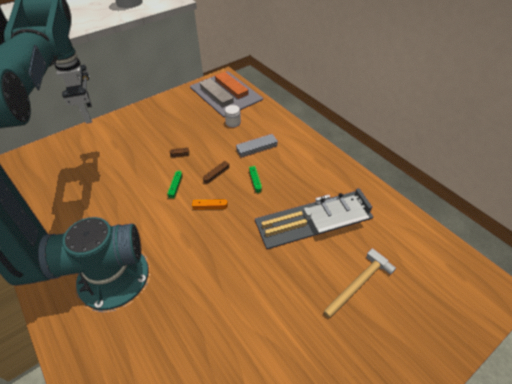

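The scene view shows dark-brown bars at (318,242), long, and (383,269), short. In the side view they are at (216,172) and (179,153). The green and orange bars are decoys. The long one at (318,242) fits the description. I'll confirm it in an enlarged crop, along with the jig.

```bash
python3 - <<'E'
from h import *
a=cv2.imread('pics/scene0.png');b=cv2.imread('pics/side0.png')
r=lambda i,x,y,w,h,k:cv2.resize(i[y:y+h,x:x+w],(w*k,h*k),interpolation=cv2.INTER_CUBIC)
# two handle crops, 8x -> 400x300 wide
cv2.imwrite('pics/c1.png',np.hstack([r(a,300,220,100,66,4),r(b,160,140,100,66,4)]))
cv2.imwrite('pics/c2.png',np.vstack([r(a,128,165,132,70,4),r(b,252,185,132,70,4)]))
E
```

```text
(no output)
```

View pics/c1.png

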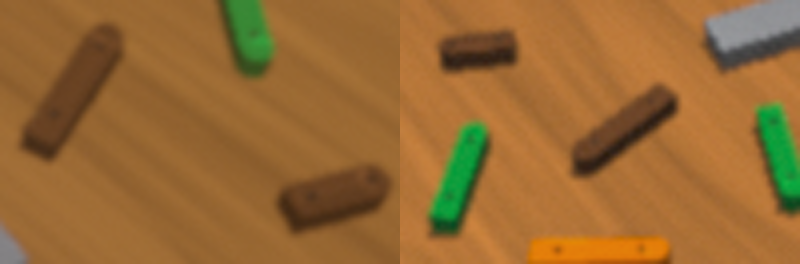

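View pics/c2.png

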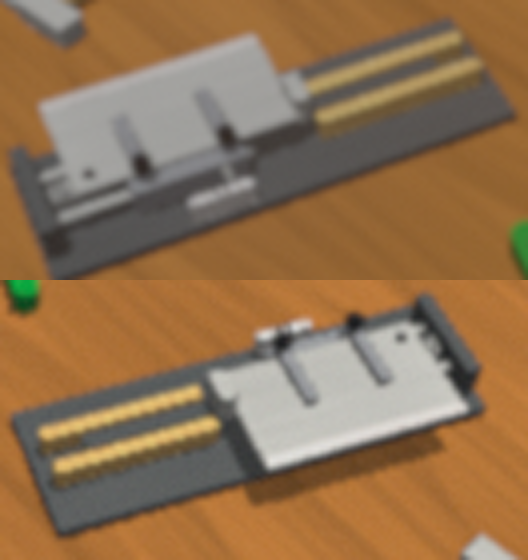

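Crop 1 confirms it. The dark-brown bar at scene (318,242) is about 1.6 times the length of the one at (383,269), so it is the long handle. Its square end is at about (310,254) and its rounded butt at about (327,227). Crop 2 shows the jig: rails to the right in the scene view, blade to the left. Now I'll fit the poses.

```bash
cat >> h.py <<'E'
def fit(obs,x0):
    from scipy.optimize import least_squares
    def f(p):
        c,s=np.cos(p[2]),np.sin(p[2]);e=[]
        for fn,u,v,X in obs:
            W=np.array([p[0]+c*X[0]-s*X[1],p[1]+s*X[0]+c*X[1],X[2]]);e+=list(w2px(fn,W)-[u,v])
        return np.array(e)
    r=least_squares(f,x0,loss='soft_l1');print('pose',r.x.round(4));print('res',f(r.x).reshape(-1,2).round(1).tolist());return r.x
E
python3 - <<'E'
from h import *
b=.155;
J=[('scene0',240.5,170,(-b,-.062,.012)),('scene0',257,193.75,(-b,.062,.012)),
('side0',255,218.75,(-b,.062,.012)),('side0',267.5,248.25,(-b,-.062,.012)),
('side0',262.5,223.25,(-.143,.017,.034)),('side0',302,212.5,(-.003,.017,.034)),('side0',266,231,(-.143,-.017,.034)),('side0',306.5,220.75,(-.003,-.017,.034)),
('scene0',243,174.5,(-.143,-.017,.034)),('scene0',206,186.5,(-.003,-.017,.034)),('scene0',248,181.75,(-.143,.017,.034)),('scene0',208,194,(-.003,.017,.034))]
p0=px2w('side0',284,221.6,.034);print(p0)
fit(J,[p0[0],p0[1],0])
H=[('scene0',310,254,(.06,0,.024)),('scene0',327.5,227,(-.06,0,.024)),('side0',227.5,163,(.06,0,.024)),('side0',205,178.75,(-.06,0,.024))]
for o in H: print(px2w(o[0],o[1],o[2],.024))
fit(H,[.45,.1,.8])
for n,u,v,z in [('scene0',383,269,.024),('scene0',277,294,.028),('scene0',337,348,.07),('scene0',308,201,.024),('scene0',266,238,.024),('scene0',160,155,.02)]: print(n,u,v,px2w(n,u,v,z))
print(cal('wrist0'))
E
```

```text
[ 0.52124683 -0.17296272  0.034     ]
pose [ 0.5909 -0.1953 -0.3317]
res [[-0.3, -1.4], [-0.5, -1.1], [-0.9, -1.5], [-1.5, -1.1], [-0.8, -0.6], [-0.1, -0.5], [-0.9, -0.1], [-0.6, -1.0], [-0.4, -1.2], [-3.4, 0.1], [-1.0, -1.8], [-1.4, -0.3]]
[0.53286419 0.187378   0.024     ]
[0.42254362 0.16406781 0.024     ]
[0.53247759 0.17459177 0.024     ]
[0.42185051 0.15607665 0.024     ]
pose [0.4779 0.1729 0.2075]
res [[-1.4, 0.4], [-0.3, -1.3], [-0.7, -2.0], [-1.3, -0.4]]
scene0 383 269 [0.43067479 0.35605769 0.024     ]
scene0 277 294 [0.68913831 0.20588209 0.028     ]
scene0 337 348 [0.7102432  0.39883768 0.07      ]
scene0 308 201 [0.38367537 0.05894284 0.024     ]
scene0 266 238 [0.57982982 0.06438915 0.024     ]
scene0 160 155 [ 0.58164664 -0.44245374  0.02      ]
{'fx': 300.2745228664757, 'fy': 300.2745228664757, 'cx': 254.95425947210674, 'cy': 191.02364385084996, 'R': [[0.3422030354974455, 0.9396257260379535, -0.0007599105114970523], [0.9065575238302276, -0.32994701932927595, 0.2632269371142225], [0.24708407169047228, -0.0907659594968174, -0.9647336430919582]], 't': [-0.5482839197116465, -0.02569971563239951, 0.3909920169780272]}
```

```bash
cat >> h.py <<'E'
from scipy.spatial.transform import Rotation as Ro
def go(pos,yaw):
    o=readout.get_obs();R=Ro.from_euler('xyz',o['ee_rot']);T=Ro.from_euler('xyz',[np.pi,0,yaw])
    rv=(R.inv()*T).as_rotvec()/np.radians(120)
    print('t',o['time'],'turn share total',rv.round(4),'then shift share total',(T.inv().apply(np.array(pos)-o['tool_pos'])/.2).round(4))
E
python3 - <<'E'
from h import *
go([.478,.173,.13],.2075+np.pi)
E
```

```text
t 0.15 turn share total [-0.0008 -0.0003 -0.2656] then shift share total [-1.0661 -1.9796  0.3729]
```

Request:
{"fn": "carry_out", "kwargs": {
  "motion": "0 0 0 0 0 -0.0885 1;0 0 0 0 0 -0.0885 1;0 0 0 0 0 -0.0885 1;-0.1185 -0.22 0.0414 0 0 0 1;-0.1185 -0.22 0.0414 0 0 0 1;-0.1185 -0.22 0.0414 0 0 0 1;-0.1185 -0.22 0.0414 0 0 0 1;-0.1185 -0.22 0.0414 0 0 0 1;-0.1185 -0.22 0.0414 0 0 0 1;-0.1185 -0.22 0.0414 0 0 0 1;-0.1185 -0.22 0.0414 0 0 0 1;-0.1185 -0.22 0.0414 0 0 0 1"
}}

```text
time: 1.65
tool_pos: [0.4789, 0.1719, 0.1305]
ee_rot: [3.141, -0.0, -2.934]
wrist_force: [0.5, 0.4, -0.3]
width: 0.0939
finger_force: 0.0
```

Request:
{"fn": "carry_out", "kwargs": {
  "motion": "0 0 0 0 0 0 1;0 0 0 0 0 0 1"
}}

```text
time: 1.9
tool_pos: [0.4778, 0.1735, 0.1307]
ee_rot: [3.141, -0.001, -2.935]
wrist_force: [0.3, -0.2, 0.2]
width: 0.0941
finger_force: 0.0
```

```bash
python3 - <<'E'
from h import *
snap('wrist','wrist1');go([.478,.173,.13],.2075+np.pi)
cv2.imwrite('pics/w1.png',cv2.resize(cv2.imread('pics/wrist1.png'),(800,600),interpolation=cv2.INTER_CUBIC))
E
```

```text
t 1.95 turn share total [ 0.0003 -0.0001  0.0002] then shift share total [-0.0006 -0.0051  0.0049]
```

View pics/w1.png

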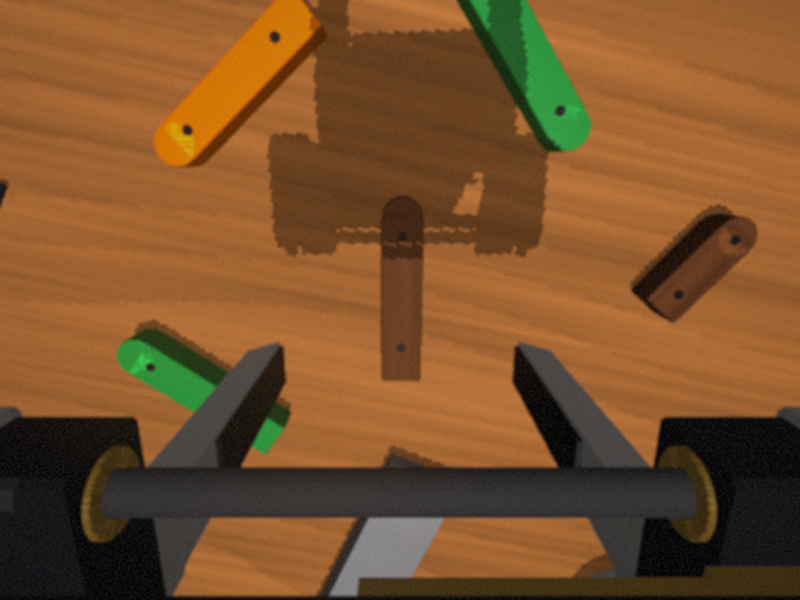

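The wrist view shows the long handle upright, with its butt tip at (402,196) and square end corners at (382,380) and (420,380) in enlarged pixels. The short one is at (695,265).

```bash
python3 - <<'E'
from h import *
k=1.5625
P=[px2w('wrist1',u/k-.2,v/k-.2,.024) for u,v in [(402,196),(382,380),(420,380)]]
for p in P: print(p)
e=(P[1]+P[2])/2; d=e-P[0];print(np.linalg.norm(d),np.linalg.norm(P[1]-P[2]),np.arctan2(d[1],d[0]), e-.06*d/np.linalg.norm(d))
fit([('wrist1',402/k-.2,196/k-.2,(-.06,0,.024)),('wrist1',382/k-.2,380/k-.2,(.06,.013,.024)),('wrist1',420/k-.2,380/k-.2,(.06,-.013,.024))],[.478,.173,.2])
E
```

```text
[0.41505334 0.162301   0.024     ]
[0.53447264 0.17398521 0.024     ]
[0.52933373 0.19864388 0.024     ]
0.1192918110554798 0.025188461865701343 0.20268577865947754 [0.47313142 0.17423649 0.024     ]
pose [0.4734 0.1744 0.2053]
res [[0.0, -0.4], [25.0, 0.3], [-24.4, 0.3]]
```

```bash
python3 - <<'E'
from h import *
go([.4733,.1743,.006],.204-np.pi)
E
```

```text
t 1.95 turn share total [ 0.0003 -0.0001  0.0019] then shift share total [0.0211 0.0061 0.6249]
```

Request:
{"fn": "carry_out", "kwargs": {
  "motion": "0.02 0.006 0.15 0 0 0.002 1;0 0 0.2 0 0 0 1;0 0 0.15 0 0 0 1;0 0 0.08 0 0 0 1;0 0 0.04 0 0 0 1;0 0 0 0 0 0 1;0 0 0 0 0 0 0;0 0 0 0 0 0 0;0 0 0 0 0 0 0;0 0 0 0 0 0 0;0 0 0 0 0 0 0;0 0 0 0 0 0 0"
}}

```text
time: 3.45
tool_pos: [0.474, 0.1736, 0.0069]
ee_rot: [3.142, -0.0, -2.939]
wrist_force: [0.1, -0.5, -0.6]
width: 0.0374
finger_force: 0.0
```

Request:
{"fn": "carry_out", "kwargs": {
  "motion": "0 0 0 0 0 0 0;0 0 0 0 0 0 0"
}}

```text
time: 3.7
tool_pos: [0.474, 0.1737, 0.0069]
ee_rot: [3.141, -0.0, -2.939]
wrist_force: [0.5, 0.0, 0.2]
width: 0.0255
finger_force: 30.0
```

Request:
{"fn": "carry_out", "kwargs": {
  "motion": "0 0 -0.1 0 0 0 0;0 0 -0.25 0 0 0 0;0 0 -0.25 0 0 0 0;0 0 -0.1 0 0 0 0;0 0 0 0 0 0.0853 0;0 0 0 0 0 0.0853 0;0 0 0 0 0 0.0853 0;0 0 0 0 0 0 0"
}}

```text
time: 4.7
tool_pos: [0.4738, 0.1736, 0.1467]
ee_rot: [-3.141, -0.001, 2.811]
wrist_force: [-1.0, -0.5, 0.2]
width: 0.0255
finger_force: 30.0
```

```bash
python3 - <<'E'
from h import *
y=-.3317;c,s=np.cos(y),np.sin(y)
print(readout.get_obs()['width'],readout.get_obs()['wrist_force'])
go([.5909-.085*c,-.1953-.085*s,.145],y+np.pi)
E
```

```text
0.025451897236614743 [-0.98634766 -0.54190942  0.22901211]
t 4.7 turn share total [-0.0001 -0.0002  0.0004] then shift share total [-0.729  -1.5532  0.0083]
```

Request:
{"fn": "carry_out", "kwargs": {
  "motion": "-0.06 -0.12 0 0 0 0 0;-0.103 -0.22 0 0 0 0 0;-0.103 -0.22 0 0 0 0 0;-0.103 -0.22 0 0 0 0 0;-0.103 -0.22 0 0 0 0 0;-0.103 -0.22 0 0 0 0 0;-0.103 -0.22 0 0 0 0 0;-0.05 -0.113 0 0 0 0 0;0 0 0 0 0 0 0;0 0 0 0 0 0 0"
}}

```text
time: 5.95
tool_pos: [0.51, -0.1668, 0.1467]
ee_rot: [3.141, -0.001, 2.81]
wrist_force: [0.9, -0.1, -0.3]
width: 0.026
finger_force: 30.0
```

```bash
python3 - <<'E'
from h import *
y=-.3317;c,s=np.cos(y),np.sin(y)
snap('wrist','wrist2')
print(readout.get_obs()['wrist_force'])
go([.5909-.085*c,-.1953-.085*s,.145],y+np.pi)
cv2.imwrite('pics/w2.png',cv2.resize(cv2.imread('pics/wrist2.png'),(800,600),interpolation=cv2.INTER_CUBIC))
E
```

```text
[ 0.9355311   0.44904945 -0.8588591 ]
t 6.0 turn share total [ 0.0003 -0.0002  0.0004] then shift share total [-0.004  -0.0047  0.0091]
```

View pics/w2.png

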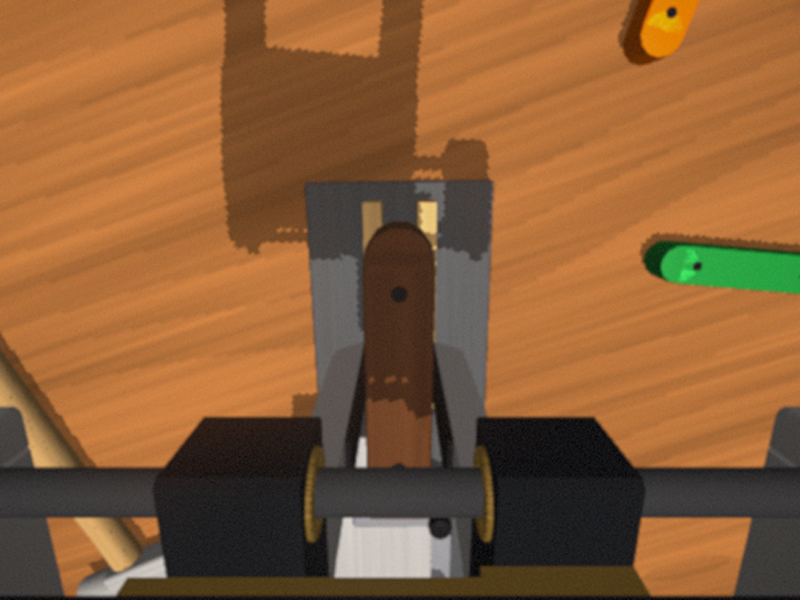

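The wrist view shows the jig base's rear corners at (306,182) and (492,182). The rail ends are at (362–382,202) and (418–437,202), the base's side edges at about (318,390) and (487,390), and the held handle is centred at column 399. I'll refine the jig pose from these.

```bash
python3 - <<'E'
from h import *
k=1.5625;q=lambda u,v:(u/k-.2,v/k-.2)
b=.155
J=[(306,182,(-b,-.062,.012)),(492,182,(-b,.062,.012)),(362,202,(-.143,-.023,.034)),(382,202,(-.143,-.011,.034)),(418,202,(-.143,.011,.034)),(437,202,(-.143,.023,.034))]
p=fit([('wrist2',*q(u,v),X) for u,v,X in J],[.591,-.195,-.33])
c,s=np.cos(p[2]),np.sin(p[2])
def inj(P): d=P[:2]-p[:2]; return np.array([c*d[0]+s*d[1],-s*d[0]+c*d[1]])
for u,v in [(306,182),(492,182),(318,390),(487,390)]: print(inj(px2w('wrist2',*q(u,v),.012)).round(4))
zt=readout.get_obs()['tool_pos'][2]-.0069+.024
for u,v in [(399,222),(364,270),(434,270),(366,460),(432,460)]: print('h',inj(px2w('wrist2',*q(u,v),zt)).round(4))
print('tcp',inj(readout.get_obs()['tool_pos']),readout.get_obs()['ee_rot'][2]-np.pi-p[2])
E
```

```text
pose [ 0.5891 -0.1942 -0.3316]
res [[-1.3, -0.4], [2.0, -0.4], [0.0, 0.2], [-0.2, 0.2], [-0.2, 0.2], [0.2, 0.2]]
[-0.1546 -0.0607]
[-0.1546  0.06  ]
[-0.0068 -0.0596]
[-0.0067  0.0641]
h [-0.1446 -0.0008]
h [-0.1278 -0.0131]
h [-0.1278  0.0115]
h [-0.0514 -0.0138]
h [-0.0514  0.0123]
tcp [-0.08371577  0.00048924] 0.0008376237954502153
```

Request:
{"fn": "carry_out", "kwargs": {
  "motion": "0 0 0.08 0 0 0 0;0 0 0.15 0 0 0 0;0 0 0.15 0 0 0 0;0 0 0.1 0 0 0 0;0 0 0.03 0 0 0 0;0 0 0 0 0 0 0;0 0 0 0 0 0 0"
}}

```text
time: 6.88
tool_pos: [0.511, -0.1677, 0.0461]
ee_rot: [-3.141, 0.002, 2.809]
wrist_force: [-0.1, -1.5, -0.2]
width: 0.026
finger_force: 30.0
```

Request:
{"fn": "carry_out", "kwargs": {
  "motion": "0 0 0.01 0 0 0 0;0 0 0.01 0 0 0 0;0 0 0 0 0 0 0;0 0 0 0 0 0 0"
}}

```text
time: 7.38
tool_pos: [0.5101, -0.1675, 0.0409]
ee_rot: [3.142, -0.0, 2.809]
wrist_force: [-0.8, -0.1, -1.5]
width: 0.0261
finger_force: 30.0
```

Request:
{"fn": "carry_out", "kwargs": {
  "motion": "0 0 0.004 0 0 0 0;0 0 0 0 0 0 0;0 0 0 0 0 0 0"
}}

```text
time: 7.75
tool_pos: [0.5102, -0.1675, 0.0409]
ee_rot: [-3.142, 0.0, 2.809]
wrist_force: [-2.7, 1.8, 5.6]
width: 0.0259
finger_force: 30.0
```

Request:
{"fn": "carry_out", "kwargs": {
  "motion": "-0.02 0 -0.002 0 0 0 0;-0.03 0 0 0 0 0 0;-0.03 0 0 0 0 0 0;-0.01 0 0 0 0 0 0;0 0 0 0 0 0 0;0 0 0 0 0 0 0;0 0 0 0 0 0 0"
}}

```text
time: 8.62
tool_pos: [0.5277, -0.1736, 0.0409]
ee_rot: [-3.142, 0.001, 2.809]
wrist_force: [-2.2, 1.3, 4.4]
width: 0.0257
finger_force: 30.0
```

```bash
cat >> h.py <<'E'
def st():
    o=readout.get_obs();p=[.5891,-.1942,-.3316];c,s=np.cos(p[2]),np.sin(p[2]);r=lambda a:[round(c*a[0]+s*a[1],4),round(-s*a[0]+c*a[1],4)]
    print(round(o['time'],2),'tcp_j',r(o['tool_pos']-np.array([p[0],p[1],0])),'F_j',r(o['wrist_force']),o['wrist_force'][2],'z',o['tool_pos'][2],'dyaw',o['ee_rot'][2]-np.pi-p[2],o['finger_force'])
E
python3 -c "from h import *;st()"
```

```text
8.62 tcp_j [np.float64(-0.0647), np.float64(-0.0005)] F_j [np.float64(-2.5532), np.float64(0.5164)] 4.363960391061864 z 0.040912149910842056 dyaw -0.0013083110604251713 30.000206530094147
```

Request:
{"fn": "carry_out", "kwargs": {
  "motion": "-0.01 0 -0.0015 0 0 0 0;-0.01 0 0 0 0 0 0;0 0 0 0 0 0 0;0 0 0 0 0 0 0"
}}

```text
time: 9.12
tool_pos: [0.5313, -0.1748, 0.0409]
ee_rot: [3.141, 0.001, 2.809]
wrist_force: [-2.0, 0.2, 5.3]
width: 0.0262
finger_force: 30.0
```

```bash
python3 -c "from h import *;st()"
```

```text
9.12 tcp_j [np.float64(-0.061), np.float64(-0.0005)] F_j [np.float64(-1.9274), np.float64(-0.4385)] 5.3013536541567925 z 0.040910878902685924 dyaw -0.0013081395583566247 30.000024139881134
```

Request:
{"fn": "carry_out", "kwargs": {
  "motion": "-0.01 0 0 0 0 0 0;-0.01 0 0 0 0 0 0;0 0 0 0 0 0 0;0 0 0 0 0 0 0"
}}

```text
time: 9.62
tool_pos: [0.5337, -0.1757, 0.0409]
ee_rot: [-3.142, -0.003, 2.809]
wrist_force: [-5.4, 1.7, 6.7]
width: 0.0256
finger_force: 30.0
```

```bash
python3 -c "from h import *;st()"
```

```text
9.62 tcp_j [np.float64(-0.0584), np.float64(-0.0005)] F_j [np.float64(-5.6706), np.float64(-0.1979)] 6.742246921803933 z 0.04090942435173664 dyaw -0.0011546611844942545 30.00041574239731
```

Request:
{"fn": "carry_out", "kwargs": {
  "motion": "-0.01 0 -0.003 0 0 0 0;-0.01 0 0 0 0 0 0;-0.01 0 0 0 0 0 0;0 0 0 0 0 0 0;0 0 0 0 0 0 0"
}}

```text
time: 10.25
tool_pos: [0.5376, -0.177, 0.0409]
ee_rot: [-3.142, -0.007, 2.809]
wrist_force: [-8.7, 3.7, 8.3]
width: 0.0259
finger_force: 30.0
```

```bash
python3 -c "
from h import *
st();snap('scene','scene3');snap('side','side3');st()
a=cv2.imread('pics/scene3.png');b=cv2.imread('pics/side3.png')
r=lambda i,x,y,w,h,k:cv2.resize(i[y:y+h,x:x+w],(w*k,h*k),interpolation=cv2.INTER_CUBIC)
cv2.imwrite('pics/c3.png',np.vstack([r(a,128,165,132,70,4),r(b,252,185,132,70,4)]))"
```

```text
10.25 tcp_j [np.float64(-0.0543), np.float64(-0.0005)] F_j [np.float64(-9.4165), np.float64(0.6406)] 8.311396883363953 z 0.04093519112385852 dyaw -0.0010255336814480875 30.00087171792984
10.35 tcp_j [np.float64(-0.0543), np.float64(-0.0005)] F_j [np.float64(-8.7213), np.float64(-0.6518)] 8.341562696466173 z 0.0408963573299003 dyaw -0.001046696082659948 30.000760853290558
```

View pics/c3.png

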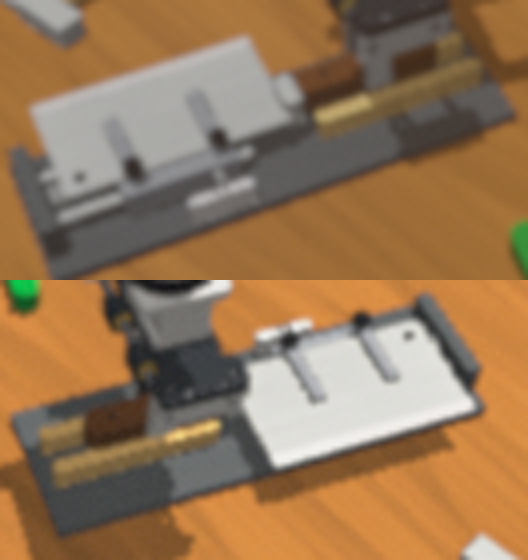

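The handle lies on the rails against the bolster, and the blade has moved in by about 2 px. I'll push a little further, then measure the carriage travel by registering the blade image.

Request:
{"fn": "carry_out", "kwargs": {
  "motion": "-0.008 0 -0.003 0 0 0 0;-0.008 0 0 0 0 0 0;0 0 0 0 0 0 0;0 0 0 0 0 0 0;0 0 0 0 0 0 0"
}}

```text
time: 10.98
tool_pos: [0.5395, -0.1777, 0.0409]
ee_rot: [-3.142, -0.01, 2.809]
wrist_force: [-10.9, 3.2, 7.5]
width: 0.0257
finger_force: 30.0
```

```bash
python3 -c "
from h import *
st();snap('scene','scene4');snap('side','side4');st()
p=[.5891,-.1942,-.3316];c,s=np.cos(p[2]),np.sin(p[2])
W=lambda x,y,z:np.array([p[0]+c*x-s*y,p[1]+s*x+c*y,z])
for n in ['scene','side']:
  # cleaver blade patch, about its far part; ECC translation sub-pixel
  q=np.array([w2px(n+'0',W(x,y,.04)) for x in (.02,.19) for y in (-.075,.02)])
  x0,y0=q.min(0).astype(int)-3;x1,y1=q.max(0).astype(int)+4
  J=w2px(n+'0',W(.11,-.02,.04))-w2px(n+'0',W(.1,-.02,.04))
  g=lambda f:cv2.cvtColor(cv2.imread('pics/'+f+'.png'),cv2.COLOR_BGR2GRAY)
  m=np.zeros((384,512),np.uint8);cv2.fillConvexPoly(m,cv2.convexHull(q.astype(np.float32)).astype(int),255)
  for k in '34':
    M=np.eye(2,3,dtype=np.float32)
    cc,M=cv2.findTransformECC(g(n+'0'),g(n+k),M,cv2.MOTION_TRANSLATION,(3,200,1e-5),m,3)
    d=M[:,2];print(n,k,'cc',round(cc,3),'shift px',d,'mm along',10*d@J/(J@J),J)
"
```

```text
10.97 tcp_j [np.float64(-0.0522), np.float64(-0.0005)] F_j [np.float64(-11.377), np.float64(-0.5534)] 7.512503054659674 z 0.04090794354196258 dyaw -0.0010638688002931884 30.00215917825699
11.07 tcp_j [np.float64(-0.0522), np.float64(-0.0005)] F_j [np.float64(-12.0122), np.float64(-0.5761)] 7.629131550828729 z 0.04090210522149959 dyaw -0.0010120716927896067 30.002174377441406
scene 3 cc 0.961 shift px [-1.3553754  2.0326025] mm along 5.832742946741138 [-3.13175291  1.03144113]Traceback (most recent call last):
  File "<string>", line 15, in <module>
    cc,M=cv2.findTransformECC(g(n+'0'),g(n+k),M,cv2.MOTION_TRANSLATION,(3,200,1e-5),m,3)
         ~~~~~~~~~~~~~~~~~~~~^^^^^^^^^^^^^^^^^^^^^^^^^^^^^^^^^^^^^^^^^^^^^^^^^^^^^^^^^^^
cv2.error: OpenCV(4.12.0) /io/opencv/modules/video/src/ecc.cpp:589: error: (-7:Iterations do not converge) The algorithm stopped before its convergence. The correlation is going to be minimized. Images may be uncorrelated or non-overlapped in function 'findTransformECC'
```

```bash
python3 -c "
from h import *
p=[.5891,-.1942,-.3316];c,s=np.cos(p[2]),np.sin(p[2])
W=lambda x,y,z:np.array([p[0]+c*x-s*y,p[1]+s*x+c*y,z])
xs=np.arange(.13,.225,.0005);ys=np.arange(-.06,-.03,.002)
for n in ['scene','side']:
  pr={}
  for k in '034':
    g=cv2.cvtColor(cv2.imread(f'pics/{n}{k}.png'),cv2.COLOR_BGR2GRAY).astype(np.float32)
    P=np.array([[w2px(n+'0',W(x,y,.045)) for x in xs] for y in ys],np.float32)
    pr[k]=cv2.remap(g,P[...,0].copy(),P[...,1].copy(),cv2.INTER_CUBIC).mean(0)
  print(n,pr['0'][::12].round())
  for k in '034':
    d=np.abs(np.diff(cv2.GaussianBlur(pr[k][None],(0,0),4)[0]));i=d.argmax();
    w=d[i-12:i+13];xx=xs[i-12:i+13];print(k,'edge at mm',1000*(w@xx/w.sum()))
a=cv2.imread('pics/scene4.png');b=cv2.imread('pics/side4.png')
r=lambda i,x,y,w,h,k:cv2.resize(i[y:y+h,x:x+w],(w*k,h*k),interpolation=cv2.INTER_CUBIC)
a0=cv2.imread('pics/scene0.png')
cv2.imwrite('pics/c4.png',np.hstack([r(a0,160,190,40,40,9),r(a,160,190,40,40,9)]))"
```

```text
scene [159. 154. 156. 161. 162. 163. 163. 164. 165. 165. 145. 116. 114. 109.
 102. 105.]
0 edge at mm 190.46128600239857
3 edge at mm 197.926620592698
4 edge at mm 199.6009869484797
side [190. 184. 186. 191. 194. 194. 195. 196. 196. 197. 154.  67.  46.  61.
  93. 112.]
0 edge at mm 191.6154638375939
3 edge at mm 197.76974437762178
4 edge at mm 199.54641229015638
```

View pics/c4.png

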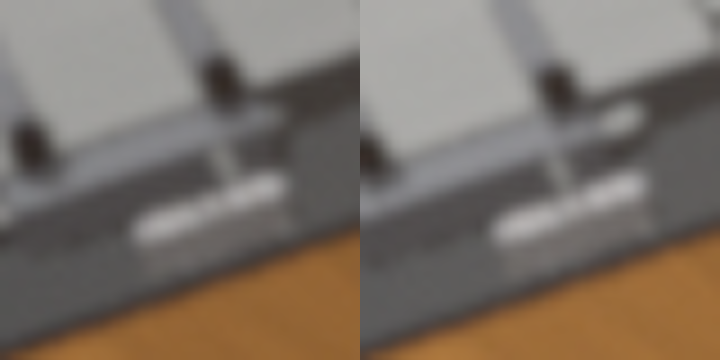

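In the left crop (at rest) the pointer is near the right of the marked bar at (225,165). In the right crop it has moved left by about 25 px, to (565,175). The blade edges give a travel of about 8.5 mm, which matches about 11.7 N at the wrist less about 3 N of rail friction. I'll nudge in slightly and hold.

Request:
{"fn": "carry_out", "kwargs": {
  "motion": "-0.008 0 -0.001 0 0 0 0;0 0 0 0 0 0 0;0 0 0 0 0 0 0;0 0 0 0 0 0 0;0 0 0 0 0 0 0;0 0 0 0 0 0 0;0 0 0 0 0 0 0;0 0 0 0 0 0 0;0 0 0 0 0 0 0;0 0 0 0 0 0 0;0 0 0 0 0 0 0;0 0 0 0 0 0 0"
}}

```text
time: 12.58
tool_pos: [0.5406, -0.1781, 0.0409]
ee_rot: [-3.141, -0.011, 2.809]
wrist_force: [-11.5, 3.5, 8.1]
width: 0.0259
finger_force: 30.0
```

```bash
python3 -c "
from h import *
st();snap('scene','scene5');snap('side','side5')
p=[.5891,-.1942,-.3316];c,s=np.cos(p[2]),np.sin(p[2])
W=lambda x,y,z:np.array([p[0]+c*x-s*y,p[1]+s*x+c*y,z])
xs=np.arange(.13,.225,.0005);ys=np.arange(-.06,-.03,.002)
for n in ['scene','side']:
  for k in '05':
    g=cv2.cvtColor(cv2.imread(f'pics/{n}{k}.png'),cv2.COLOR_BGR2GRAY).astype(np.float32)
    P=np.array([[w2px(n+'0',W(x,y,.045)) for x in xs] for y in ys],np.float32)
    q=cv2.remap(g,P[...,0].copy(),P[...,1].copy(),cv2.INTER_CUBIC).mean(0)
    d=np.abs(np.diff(cv2.GaussianBlur(q[None],(0,0),4)[0]));i=d.argmax()
    w=d[i-12:i+13];print(n,k,'edge mm',1000*(w@xs[i-12:i+13]/w.sum()))
a=cv2.imread('pics/scene5.png');b=cv2.imread('pics/side5.png')
r=lambda i,x,y,w,h,k:cv2.resize(i[y:y+h,x:x+w],(w*k,h*k),interpolation=cv2.INTER_CUBIC)
cv2.imwrite('pics/c5.png',np.hstack([r(a,180,160,80,60,5),r(b,250,190,80,60,5)]))"
```

```text
12.57 tcp_j [np.float64(-0.0511), np.float64(-0.0006)] F_j [np.float64(-11.9763), np.float64(-0.4377)] 8.072826826429917 z 0.0409008433238625 dyaw -0.001004324811556656 30.00272423028946
scene 0 edge mm 190.46128600239857
scene 5 edge mm 200.68564910403748
side 0 edge mm 191.6154638375939
side 5 edge mm 200.3102197779878
```

View pics/c5.png

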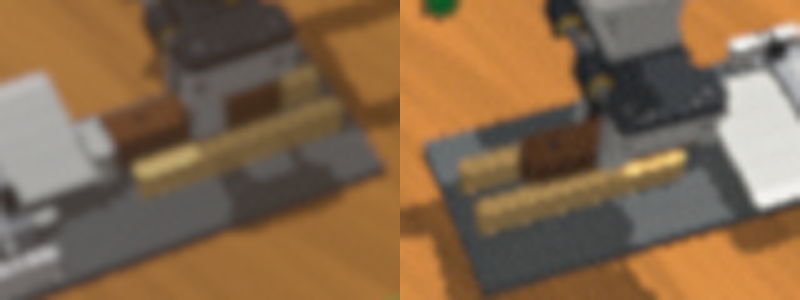

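The handle lies across both rails in line with the tang, with its end on the bolster at about (105,140). Travel is about 9.5 mm and has been steady for over a second, so I'm handing in.

```bash
python3 -c "
from bench import robot
print(robot.close_job())"
```

```text
the job is handed in; nothing more can be done
None
```

I handed the job in still gripping the long handle: it lies on the rails in line with the tang, square end against the bolster, with the carriage about 9.5 mm in by the camera images (roughly 9.5 N), and nothing else was touched as far as I could see; no verdict came back.

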